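Prop the tube incubator's hood and load a rack

TASK

Raise the incubator's steel hood right up, swing the prop rod up by its knob, and lower the hood until the ball on the rod's end sits in the V-shaped catch on the hood's side, so that the rod holds the hood open. Only then pick up the rack of sample tubes by its handle and set it upright on the floor of the incubator's well without dropping it, and leave everything released. Leave the tip box, the bottle and the tray where they are.

Things in the scene. Friction and masses are not known exactly. Their poses are not given: they have to be found in the camera images.
- well (a point): Centre of the floor of the open well of the incubator (a fixed stainless box), 20 mm above the bench. The well is 160 mm (x) by 130 mm (y), rim 85 mm above the bench. Axes are the incubator's: x away from the side with the rod, y from the hood's hinge to its handle, z up. With the hood propped its handle end overhangs to y = -60 mm; y = +25 mm, x = 0 leaves room for rack and gripper.
- hood_hinge (a point): Point on the hood's hinge line, which runs along the incubator's x, 87 mm above the bench; its axes are the incubator's. The incubator's box reaches 120 mm to either side in x, and from 40 mm behind (-y) to 220 mm in +y of it. Hood: hollow steel cover 180 mm (x) by 205 mm (y), 50 mm tall.
- hood (a joint): Hood angle in rad: 0 shut, 1.50 fully up (stop), 1.22 resting on the seated rod. Grows as the handle rises and travels back over the hinge. The hinge is stiff (0.36 N m): the hood (0.5 kg) stays where it is left above about 0.9 rad and sinks shut below that; lifting takes about 5 N at the handle.
- hood_handle (a point): Centre of the hood's handle, a round steel bar 10 mm thick and 110 mm long, parallel to the hinge line, standing 45 mm off the hood's free edge; its axes turn with the hood (x along the bar). Shut, it is 250 mm in +y and 20 mm up from the hinge line, 107 mm above the bench, with nothing below it.
- socket (a point): Where the rod's ball centre sits when seated: inside an inverted 90-degree V (32 mm long in x) of two steel plates on the hood's -x side. It turns with the hood: in the hood's frame 108 mm in -x, 180 mm from the hinge towards the handle, 30 mm above the hood's lower edge. The V catches a ball up to about 10 mm off as the hood is lowered onto it.
- rod_pivot (a point): Pivot of the prop rod on the incubator's ledge, 97 mm above the bench; the rod swings about an axis parallel to the incubator's x. Its axes are the incubator's.
- rod (a joint): Prop rod angle in rad: 0 lying level, tip towards the incubator's -y, growing as the tip rises; 0.875 seated, stop at 0.925. The pivot is stiff, so the rod stays where it is left (about 3 N at the knob moves it). Swing it to the stop: the V catches it there and centres it. The ball passes under the catch only while the hood is above about 1.35 rad.
- rod_knob (a point): Middle of the free part of the rod's knob, a round black grip 16 mm in diameter, level, that sticks out 84 mm from the rod in the incubator's -x; this point is 66 mm out from the rod's centre line and 115 mm along the rod from the pivot. Its axes turn with the rod.
- rod_tip (a point): Centre of the 14 mm ball at the end of the 8 mm rod, 221 mm from the pivot.
- rack_center (a point): Centre of the tube rack, 49 mm above its underside. White rack 66 mm (its x) by 84 mm (its y), 98 mm tall overall, 0.2 to 0.35 kg, holding twelve short capped tubes (one rigid piece; tops 62 mm above the underside). z up.
- rack_handle (a point): Centre of the rack's handle bar, 92 mm above the rack's underside; the bar runs along the rack's x, 66 mm long, 10 mm thick (y) and 12 mm high, free on both sides and for 24 mm below.
- tipbox: Bystander: pipette-tip box 92 x 68 x 50 mm, origin under its centre.
- reagent: Bystander: amber bottle, 60 mm in diameter, 140 mm tall, origin under its centre.
- tray: Bystander: shallow tray 130 x 100 x 22 mm, origin under its centre.

How it is judged:
On the way, in this order (a step that is already met when the one before it is completed fails the run):
1. the hood is raised well above its propped angle (over 1.33 rad) (value of joint hood above 1.33 rad), for 0.1 s.
2. the rod is swung up (over 0.7 rad) while the hood is still above it (over 1.27 rad) (value of joint rod above 0.7 rad and value of joint hood above 1.27 rad), for 0.1 s.
3. the hood is lowered onto the rod: ball within 6 mm of its seat in the catch (distance between rod_tip and socket below 0.006 m), for 0.3 s.
4. the rack stands in the well (x of rack_center in the frame of well between -0.06 and 0.06 m and y of rack_center in the frame of well between -0.04 and 0.04 m and z of rack_center in the frame of well below 0.054 m and angle between rack_center's own z axis and vertical below 0.1 rad), for 0.2 s.
At the end, for the whole second after the job is handed in: The rod's ball is within 6 mm of its seat in the hood's catch with the hood at 1.17 to 1.27 rad, and the rack stands on the well's floor (within 5 mm of it, tilted less than 0.1 rad, centre within 60 mm in x and 40 mm in y of the well's centre), all at rest and released (all of step 4 and distance between rod_tip and socket below 0.006 m and value of joint hood between 1.17 and 1.27 rad and linear speed of rack below 0.03 m/s and velocity of joint hood between -0.05 and 0.05 rad/s); the robot touches nothing.
It fails at once if the rack is dropped or thrown (faster than 0.6 m/s with no finger on it) (linear speed of rack above 0.6 m/s and contact force between the fingers and rack below 0.05 N).
It fails at once if the tip box, bottle or tray is moved more than 30 mm or tipped (distance of any of tipbox, reagent, tray from where it was at the start of the episode above 0.03 m or angle between any of tipbox, reagent, tray's own z axis and vertical above 0.35 rad).
It also fails if it takes over 72 s, if anything falls off the work surface, if the arm or the gripper's body presses on something with over 40 N, if the wrist force passes 120 N, or if a joint passes its speed limit or range.

ROBOT

A 7-joint arm with a two-finger parallel gripper is mounted at the origin on the work surface. World frame = base frame: x ahead of the robot, y to its left, z up, the work surface at z = 0. Lengths are in m, angles in rad, forces in N, time in s.
With the tool pointing down it reaches from about 0.425 to 0.95 m from the base axis. Payload 4.7 kg.
Tool frame: the origin (TCP) lies on the centre line of the jaws, within the pads' length; the fingertips stand robot.tips_ahead ahead of it and the grasp point (between the pads) lies 2 mm behind it (robot.tips_ahead is the distance from the TCP to the fingertips, in m); z points along the fingers, y is the line along which they close (so a half turn about z gives the same grasp; the last joint's range is limited). The gripper opens to 87 mm and grips with 3 to 60 N. Pads are 19 mm wide; open, the fingers measure 117 mm over their backs; the gripper's body (75 mm by 190 mm) begins 51 mm behind the grasp point.
Start: joints at [1.135, 0.469, -0.049, 1.532, 0.024, 1.141, -0.082], TCP at [0.267, -0.62, 0.202] pointing down, gripper open.
Joint ranges: [-2.59, 2.59], [-0.33, 1.99], [-1.39, 1.29], [0.1, 2.45], [-1.04, 4.18], [0.21, 1.99], [-2.66, 2.66]. Speed limits (rad/s): [2.57, 2.57, 3.14, 3.14, 3.14, 3.14, 3.14].

INTERFACE

Orientations are given as [roll, pitch, yaw] about the fixed x, y, z axes, in that order (R = Rz(yaw) Ry(pitch) Rx(roll)).
In Python, from station import robot gives the robot as it stands.
- The arm moves only by the tool send_rows, never from a script. Its argument "plan" is a list of rows, each a list of 5 numbers: the finger opening in cm, from 0 to 8.7, then the shift along the tool's x, y, z in cm, then the turn about the tool's z in rad. A call has 1 to 10 rows; each row is the pose to reach, as a shift and turn from the pose commanded when the call began, along the tool's axes at that moment; what a row does not reach only later rows make up. A row lasts 1/8 s, in which the tool goes at most 62.5 mm and 10.7 degrees, less where a joint would pass 70% of its speed; a pose out of reach is approached as far as the arm can. A call with a gripper value outside its range is refused whole. The fingers move at their own pace and stop on an object; "force" is the grip in N (left out, the last holds). Time passes only in rows, so rows that repeat a pose let the fingers close. It gives the time, the measured TCP pose, the force, the opening and the grip force at its end, in the units of the state.
- robot.read_state(): the state, without advancing time (a new reading comes with each control period).
- robot.get_image(name): name is "scene" or "top" or "wrist"; returns a dict with "image" (400x640x3 uint8, blue, green, red), "intrinsics" (3x3 intrinsics, pixels), "world_to_cam" (4x4, takes a point from world to camera coordinates); the wrist camera has in their place "T_tool_cam" (4x4, takes a point from camera to tool coordinates, whose origin is the TCP and whose axes are the flange's). Camera axes: x right, y up, looking along -z (the intrinsics and any distortion apply to the point x, -y, -z); pixel columns grow to the right and rows downward; lengths in m; the calibration is good to about 2 mm. A picture is of the moment at which its call begins: read the wrist's pose just before it. There is no depth.
- robot.sign_off(): hands the job in; it is judged then, once.
The state is a dict: "time": time; "q": joint angles; "joint_vel": joint speeds; "tau": joint torques, N m; "tcp_pos": TCP position; "eef_rot": TCP orientation; "contact_force": force on the tool from outside, world axes, zero at the start; "moment": the same for the moment, N m; "grip_width": finger opening in m; "finger_force": force on a finger pad.
Only numpy, scipy, OpenCV 4.12 (cv2) and the standard library are available. Lean on these libraries where they do the work, as an engineer would, in place of code of your own. Each camera call takes 0.05 s, during which the arm holds its last target. There are 200 camera calls.

## Working session

There is one attempt and no reset: what is moved stays moved. The work goes in short steps, Python scripts to look and compute and a tool call to move; the robot and the scene stay as the last step left them, time stands still between calls to the robot, and variables do not carry over. Pictures are saved under pics/ and viewed, at most 10 in all, crops included, and the job is handed in when it is done.

Besides the shell and the picture viewer there is one more tool, called after "Call:" in YAML: its name, and indented under it one key for each argument. send_rows: Moves the arm, as the interface text tells. Its arguments: {"type":"object","properties":{"plan":{"type":"array","items":{"type":"array","items":{"type":"number"}}},"force":{"type":"number"}},"required":["plan"]}

```bash
ls; mkdir -p pics
cat > h.py <<'E'
import numpy as np, cv2
from station import robot
from scipy.spatial.transform import Rotation as Ro
E
python3 - <<'E'
from h import *
np.set_printoptions(precision=4,suppress=True)
s=robot.read_state(); print(s, robot.tips_ahead)
for n in("scene","top","wrist"):
    d=robot.get_image(n); cv2.imwrite(f"pics/{n}0.png",d["image"])
    np.savez(f"{n}0.npz",**{k:np.array(v) for k,v in d.items()})
    print(n,[ (k,v) for k,v in d.items() if k!="image"])
E
```

```text
pics
{'time': 0.0, 'q': array([ 1.1351,  0.4694, -0.0486,  1.5337,  0.0241,  1.1409, -0.0823]), 'joint_vel': array([-0.0013,  0.0006,  0.0007, -0.0011, -0.0012,  0.0003,  0.0013]), 'tau': array([  0.0005, -50.7978,  -0.0806, -23.6153,  -0.0614,   0.0379,
         0.0002]), 'tcp_pos': array([ 0.2669, -0.6193,  0.2009]), 'eef_rot': array([-3.1397,  0.0001,  0.4069]), 'contact_force': array([ 0.0697, -0.6543,  0.2562]), 'moment': array([ 0.0296, -0.0012, -0.0304]), 'finger_force': 0.0, 'grip_width': 0.08627904954452435} 0.017
scene [('intrinsics', array([[443.139 ,   0.    , 319.7077],
       [  0.    , 443.139 , 187.1534],
       [  0.    ,   0.    ,   1.    ]])), ('world_to_cam', array([[ 0.8232,  0.5677, -0.0023, -0.4301],
       [-0.4272,  0.6221,  0.6561,  0.188 ],
       [ 0.3739, -0.5391,  0.7547, -1.5893],
       [ 0.    ,  0.    ,  0.    ,  1.    ]]))]
top [('intrinsics', array([[451.3447,   0.    , 320.3587],
       [  0.    , 451.3447, 200.5636],
       [  0.    ,   0.    ,   1.    ]])), ('world_to_cam', array([[ 0.0063, -0.9997,  0.0231, -0.0687],
       [ 0.9819,  0.0105,  0.1889, -0.5621],
       [-0.1891,  0.0215,  0.9817, -1.315 ],
       [ 0.    ,  0.    ,  0.    ,  1.    ]]))]
wrist [('intrinsics', array([[296.2323,   0.    , 316.5165],
       [  0.    , 296.2323, 198.1054],
       [  0.    ,   0.    ,   1.    ]])), ('T_tool_cam', array([[ 0.0004,  0.9628,  0.2703,  0.0732],
       [ 1.    , -0.0004,  0.0002,  0.0002],
       [ 0.0003,  0.2703, -0.9628, -0.1839],
       [ 0.    ,  0.    ,  0.    ,  1.    ]]))]
```

View pics/scene0.png

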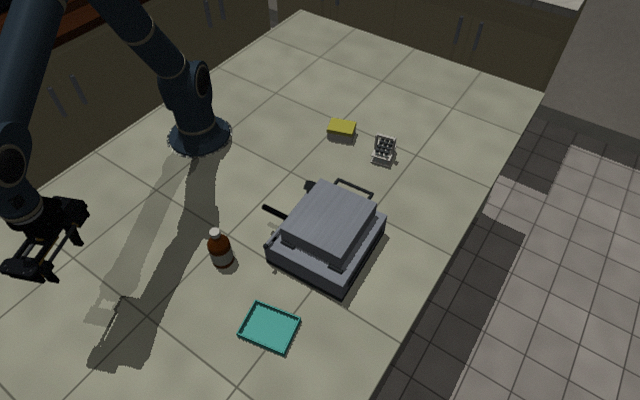

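View pics/top0.png

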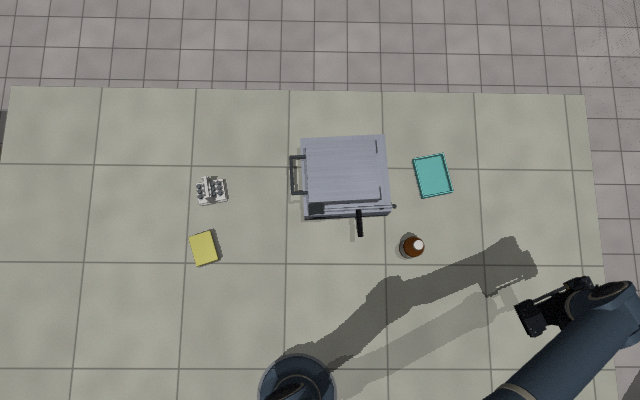

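The scene view shows the incubator (handle at ~(355,187), knob at ~(275,211)). The top view shows the handle bar at ~(293,175), knob ~(360,223), rack ~(211,190), tip box (204,247), bottle (413,245) and tray (432,175). I'll zoom the top view for pixel accuracy.

Run:
```python
from h import *
d=cv2.imread("pics/top0.png"); c=d[125:265,280:410]
a=cv2.resize(c,None,fx=4,fy=4,interpolation=cv2.INTER_CUBIC)
b=cv2.resize(d[165:215,185:240],None,fx=4.5,fy=4.5,interpolation=cv2.INTER_CUBIC)
o=np.zeros((560,780,3),np.uint8); o[:,:520]=a; o[:b.shape[0],525:525+b.shape[1]]=b
s=cv2.imread("pics/scene0.png")[165:255,250:312]
s=cv2.resize(s,None,fx=3.5,fy=3.5,interpolation=cv2.INTER_CUBIC); o[235:235+s.shape[0],525:525+s.shape[1]]=s
o=cv2.convertScaleAbs(o,alpha=1.4)
cv2.imwrite("pics/crop1.png",o)
```

```text
(no output)
```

View pics/crop1.png

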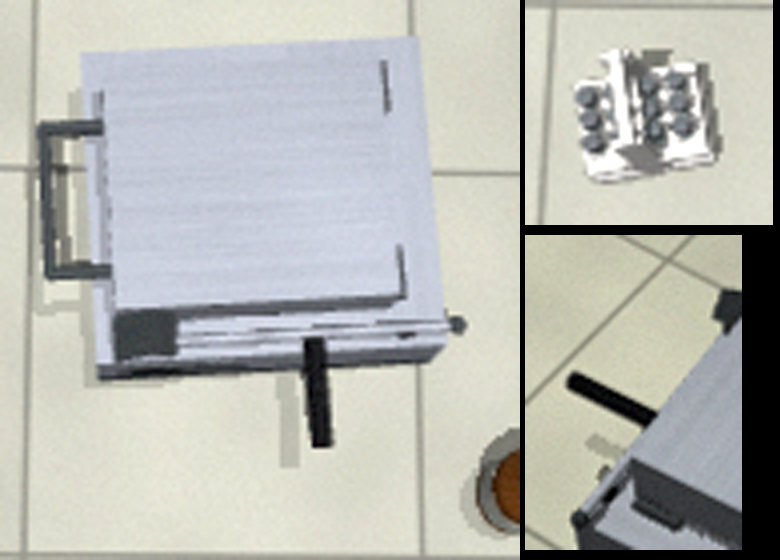

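```bash
cat >> h.py <<'E'
def ray(d,uv):
    W=d["world_to_cam"]; K=d["intrinsics"]; R=W[:3,:3]; o=-R.T@W[:3,3]
    v=np.linalg.inv(K)@[uv[0],uv[1],1]; return o,R.T@(v*[1,-1,-1])
def onz(d,uv,z):
    o,v=ray(d,uv); return o+v*(z-o[2])/v[2]
def pix(d,p):
    W=d["world_to_cam"]; c=W[:3,:3]@p+W[:3,3]; v=d["intrinsics"]@(c*[1,-1,-1]); return v[:2]/v[2]
E
python3 - <<'E'
from h import *
np.set_printoptions(precision=4,suppress=True)
t=np.load("top0.npz"); f=lambda x,y:(280+(x+.5)/4-.5,125+(y+.5)/4-.5)
P={k:onz(t,f(x,y),z) for k,x,y,z in [("h1",44,130,.107),("h2",50,271,.107),("ball",457,324,.097),("k1",314,340,.097),("k2",321,445,.097),
 ("hoodfl",104,92,.137),("hbl",384,62,.137),("hb2",401,297,.137),("cFL",82,53,.085),("cFR",418,40,.085),("cNR",444,347,.085),("cNL",98,366,.085)]}
for k in P: print(k,P[k])
print(np.linalg.norm(P["h1"]-P["h2"]),np.linalg.norm(P["k1"]-P["k2"]))
for a,b in(("cFL","cFR"),("cFR","cNR"),("cNR","cNL"),("cNL","cFL")):
  v=P[b]-P[a]; print(a,b,np.linalg.norm(v),np.degrees(np.arctan2(v[1],v[0])))
g=lambda x,y:(185+(x-525+.5)/4.5-.5,165+(y+.5)/4.5-.5)
print("rackbar",onz(t,g(617,55),.092),onz(t,g(640,160),.092))
E
```

```text
h1 [0.6827 0.0262 0.107 ]
h2 [0.576  0.0198 0.107 ]
ball [ 0.5416 -0.2795  0.097 ]
k1 [ 0.5285 -0.174   0.097 ]
k2 [ 0.4514 -0.1783  0.097 ]
hoodfl [ 0.7032 -0.0183  0.137 ]
hbl [ 0.7289 -0.2231  0.137 ]
hb2 [ 0.5535 -0.2323  0.137 ]
cFL [ 0.7503 -0.0005  0.085 ]
cFR [ 0.7644 -0.2572  0.085 ]
cNR [ 0.5263 -0.2717  0.085 ]
cNL [ 0.5096 -0.0158  0.085 ]
0.10695203568053864 0.07730914474458782
cFL cFR 0.257140980037643 -86.86894567882105
cFR cNR 0.23845720788047473 -176.5280586354881
cNR cNL 0.25643159108212654 93.75003073481038
cNL cFL 0.2412327288149458 3.640066764453051
rackbar [0.6233 0.2788 0.092 ] [0.5531 0.2601 0.092 ]
```

```bash
cat >> h.py <<'E'
np.set_printoptions(precision=3,suppress=True)
Y=0.06; U=np.array([np.cos(Y),np.sin(Y),0]); V=np.array([-np.sin(Y),np.cos(Y),0]); Z=np.array([0,0,1.])
HINGE=np.array([.6425,-.2265,.087]); PIV=np.array([.528,-.059,.097])
def handle(a): return HINGE+V*(.25*np.cos(a)-.02*np.sin(a))+Z*(.25*np.sin(a)+.02*np.cos(a))
def knob(a,out=.070): return PIV-U*out-V*.115*np.cos(a)+Z*.115*np.sin(a)
def rel(pts,yaw=Y):
    s=robot.read_state(); R=Ro.from_euler("xyz",s["eef_rot"]).as_matrix()
    print("tcp",s["tcp_pos"],"rpy",s["eef_rot"],"t",s["time"])
    dy=(yaw-s["eef_rot"][2]+np.pi/2)%np.pi-np.pi/2
    for p in pts: print(np.round(100*(R.T@(np.array(p)-s["tcp_pos"])),2),"turn",round(-dy,3))
E
python3 - <<'E'
from h import *
h=handle(0); print(h,knob(0),knob(.9)); rel([h+[0,0,.2],h+[0,0,.08],h])
E
```

```text
[0.628 0.023 0.107] [ 0.465 -0.178  0.097] [ 0.462 -0.135  0.187]
tcp [ 0.267 -0.619  0.201] rpy [-3.14   0.     0.407] t 0.15
[ 58.54 -44.75 -10.52] turn 0.347
[ 58.54 -44.74   1.48] turn 0.347
[ 58.54 -44.73   9.48] turn 0.347
```

Call:
send_rows:
  plan:
    - [8.7, 0, 0, -6, 0]
    - [8.7, 4, -3, -10.5, 0.1]
    - [5, 58.5, -44.7, -10.5, 0.35]
    - [2.6, 58.5, -44.7, -10.5, 0.35]
    - [2.6, 58.5, -44.7, -10.5, 0.35]
    - [2.6, 58.5, -44.7, -10.5, 0.35]
    - [2.6, 58.5, -44.7, -10.5, 0.35]
    - [2.6, 58.5, -44.7, -10.5, 0.35]
    - [2.6, 58.5, -44.7, -10.5, 0.35]
    - [2.6, 58.5, -44.7, -10.5, 0.35]

```text
time: 1.4
tcp_pos: [0.5352, -0.1417, 0.3061]
eef_rot: [3.141, -0.0, 0.056]
contact_force: [-0.1, -0.9, -0.5]
grip_width: 0.0269
finger_force: 0.0
```

Run:
```python
from h import *
h=handle(0); rel([h+[0,0,.15],h])
```

```text
tcp [ 0.535 -0.142  0.306] rpy [ 3.141 -0.     0.056] t 1.4
[ 10.15 -15.93   4.9 ] turn -0.004
[ 10.14 -15.94  19.9 ] turn -0.004
```

Call:
send_rows:
  plan:
    - [2.6, 10, -15.9, 0, 0]
    - [2.6, 10, -15.9, 0, 0]
    - [2.6, 10, -15.9, 0, 0]
    - [2.6, 10, -15.9, 5, 0]
    - [2.6, 10, -15.9, 8, 0]
    - [2.6, 10, -15.9, 8, 0]

```text
time: 2.15
tcp_pos: [0.6236, 0.0206, 0.2232]
eef_rot: [3.141, 0.006, 0.057]
contact_force: [0.8, 0.2, -0.2]
grip_width: 0.0258
finger_force: 0.0
```

Run:
```python
from h import *
h=handle(0); rel([h+[0,0,.05],h])
d=robot.get_image("wrist"); np.savez("w1.npz",**{k:np.array(v) for k,v in d.items()})
s=robot.read_state(); T=np.eye(4); T[:3,:3]=Ro.from_euler("xyz",s["eef_rot"]).as_matrix(); T[:3,3]=s["tcp_pos"]
W=np.linalg.inv(T@d["T_tool_cam"]); e={"world_to_cam":W,"intrinsics":d["intrinsics"]}
im=d["image"]
for p in (h-U*.05,h+U*.05,h): 
    q=pix(e,p); print(q); cv2.circle(im,tuple(int(round(v)) for v in q),3,(0,0,255),1)
cv2.imwrite("pics/w1.png",im)
```

```text
tcp [0.624 0.021 0.223] rpy [3.141 0.006 0.057] t 2.15
[ 0.45 -0.22  6.61] turn -0.003
[ 0.48 -0.22 11.61] turn -0.003
[314.369 229.538]
[313.871 136.307]
[314.131 184.967]
```

View pics/w1.png

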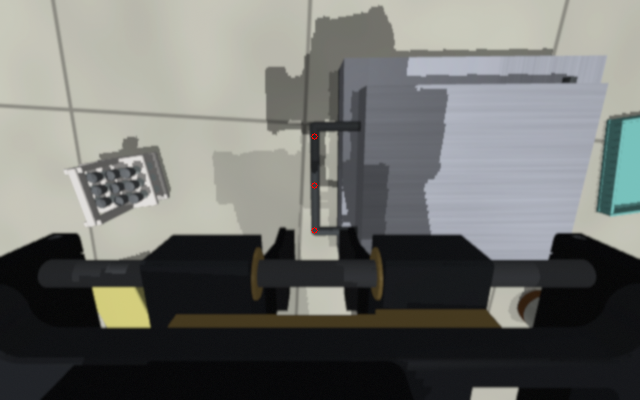

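The wrist view confirms the handle bar lies on my prediction (x≈314, rows 125–232), between the fingers; the rack is at (118,187). I descend and grip.

Call:
send_rows:
  plan:
    - [2.6, 0.4, -0.2, 5, 0]
    - [2.6, 0.4, -0.2, 9, 0]
    - [2.6, 0.4, -0.2, 11.6, 0]
    - [2.6, 0.4, -0.2, 11.7, 0]
    - [2.6, 0.4, -0.2, 11.7, 0]
    - [0, 0.4, -0.2, 11.7, 0]
    - [0, 0.4, -0.2, 11.7, 0]
    - [0, 0.4, -0.2, 11.7, 0]
    - [0, 0.4, -0.2, 11.7, 0]
  force: 25

```text
time: 3.32
tcp_pos: [0.6294, 0.0232, 0.1092]
eef_rot: [3.142, -0.0, 0.057]
contact_force: [-1.4, 0.8, 0.0]
grip_width: 0.0013
finger_force: 0.0
```

Run:
```python
from h import *
h=handle(0); print(h); rel([handle(a) -Z*.00+ (robot.read_state()["tcp_pos"]-h)*[1,1,1] for a in np.linspace(.0,1.47,20)])
```

```text
[0.628 0.023 0.107]
tcp [0.629 0.023 0.109] rpy [ 3.142 -0.     0.057] t 3.325
[0. 0. 0.] turn -0.003
[ 0.    0.23 -1.93] turn -0.003
[ 0.    0.61 -3.83] turn -0.003
[ 0.    1.13 -5.7 ] turn -0.003
[ 0.01  1.8  -7.52] turn -0.003
[ 0.01  2.6  -9.28] turn -0.003
[  0.01   3.54 -10.98] turn -0.003
[  0.02   4.61 -12.6 ] turn -0.003
[  0.02   5.8  -14.13] turn -0.003
[  0.03   7.1  -15.57] turn -0.003
[  0.03   8.52 -16.9 ] turn -0.003
[  0.04  10.03 -18.12] turn -0.003
[  0.04  11.63 -19.21] turn -0.003
[  0.05  13.3  -20.18] turn -0.003
[  0.05  15.05 -21.02] turn -0.003
[  0.06  16.86 -21.72] turn -0.003
[  0.07  18.72 -22.28] turn -0.003
[  0.07  20.62 -22.69] turn -0.003
[  0.08  22.54 -22.96] turn -0.003
[  0.08  24.48 -23.07] turn -0.003
```

Width 1.3 mm: the bar is not between the pads. Look.

Run:
```python
from h import *
s=robot.read_state(); print(s["grip_width"],s["contact_force"],s["finger_force"],s["tcp_pos"])
d=robot.get_image("scene")["image"][140:260,220:400]; w=robot.get_image("wrist")["image"][60:300,160:480]
a=cv2.resize(d,None,fx=2.5,fy=2.5,interpolation=cv2.INTER_CUBIC)
o=np.zeros((300,780,3),np.uint8); o[:,:450]=a; o[:240,455:775]=w
cv2.imwrite("pics/c2.png",cv2.convertScaleAbs(o,alpha=1.4))
print(robot.read_state()["grip_width"])
```

```text
0.001270617095891589 [-1.443  0.793  0.012] 0.0 [0.629 0.023 0.109]
0.0001154332857728518
```

View pics/c2.png

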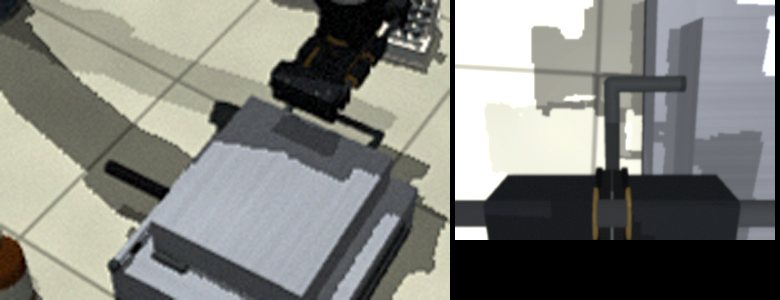

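The gripper is centred over the bar but appears to be above it. Reopen, go 10 mm lower, watching the force.

Call:
send_rows:
  plan:
    - [2.2, 0, 0, 0, 0]
    - [2.2, 0, 0, 0, 0]
    - [2.2, 0, 0, 0, 0]
    - [2.2, 0, 0, 0.3, 0]
    - [2.2, 0, 0, 0.6, 0]
    - [2.2, 0, 0, 1, 0]
    - [2.2, 0, 0, 1, 0]

```text
time: 4.3
tcp_pos: [0.629, 0.0231, 0.0985]
eef_rot: [3.142, 0.001, 0.057]
contact_force: [-0.7, 0.3, 1.3]
grip_width: 0.0219
finger_force: 0.0
```

Call:
send_rows:
  plan:
    - [0, 0, 0, 0, 0]
    - [0, 0, 0, 0, 0]
    - [0, 0, 0, 0, 0]
    - [0, 0, 0, 0, 0]
    - [0, 0, 0, 0, 0]
  force: 25

```text
time: 4.92
tcp_pos: [0.6294, 0.0232, 0.0991]
eef_rot: [3.142, -0.0, 0.057]
contact_force: [0.1, -0.3, -0.2]
grip_width: 0.0005
finger_force: 0.0
```

Run:
```python
from h import *
t=np.load("scene0.npz"); h=handle(0); im=cv2.imread("pics/scene0.png")
for p in (h-U*.055,h+U*.055,HINGE-U*.09+V*.205+Z*.05,knob(0,.084),PIV-V*.221): print(pix(t,p))
c=cv2.convertScaleAbs(cv2.resize(im[165:215,260:390],None,fx=6,fy=6,interpolation=cv2.INTER_CUBIC),alpha=1.5)
for p in (h-U*.055,h+U*.055,HINGE-U*.09+V*.205+Z*.05):
    q=(pix(t,p)-[260,165]+.5)*6; cv2.circle(c,tuple(int(v) for v in q),4,(0,0,255),1)
# current wrist + scene
w=robot.get_image("wrist"); s=robot.get_image("scene"); 
e=cv2.convertScaleAbs(cv2.resize(s["image"][150:210,290:400],None,fx=4,fy=4,interpolation=cv2.INTER_CUBIC),alpha=1.6)
st=robot.read_state(); R=Ro.from_euler("xyz",st["eef_rot"]).as_matrix()
for z in (0,.017):
    q=(pix(s,st["tcp_pos"]+R@[0,0,z])-[290,150]+.5)*4; cv2.circle(e,tuple(int(v) for v in q),4,(0,0,255),1)
o=np.zeros((550,790,3),np.uint8); o[:300,:780]=c; o[305:545,:440]=e; o[305:545,445:765]=w["image"][60:300,160:480]
cv2.imwrite("pics/c3.png",o)
```

```text
[337.459 178.38 ]
[370.893 193.083]
[319.351 176.664]
[262.855 205.692]
[265.047 245.667]
```

View pics/c3.png

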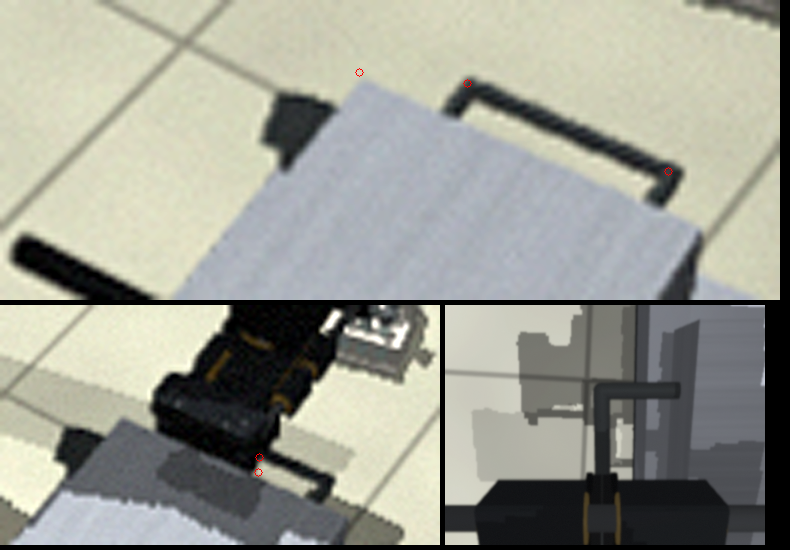

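Run:
```python
from h import *
t=np.load("scene0.npz"); im=cv2.imread("pics/scene0.png"); tp=np.load("top0.npz"); it=cv2.imread("pics/top0.png")
p=np.array([.2669,-.6193,.2009]); R=Ro.from_euler("xyz",[-3.1397,.0001,.4069]).as_matrix()
o=np.zeros((600,800,3),np.uint8)
def draw(im,cam,x0,y0,w,h,f,ox,oy):
    c=cv2.convertScaleAbs(cv2.resize(im[y0:y0+h,x0:x0+w],None,fx=f,fy=f,interpolation=cv2.INTER_CUBIC),alpha=1.8)
    for q,col in (([0,0,0],(0,0,255)),([0,.043,.017],(0,255,0)),([0,-.043,.017],(0,255,0)),([0,.043,-.022],(255,0,255)),([0,-.043,-.022],(255,0,255))):
        u=(pix(cam,p+R@q)-[x0,y0]+.5)*f; cv2.circle(c,tuple(int(v) for v in u),4,col,1)
    o[oy:oy+c.shape[0],ox:ox+c.shape[1]]=c
draw(im,t,0,180,110,115,3.5,0,0); draw(it,tp,505,265,135,90,3,392,0)
w=robot.get_image("wrist"); w["image"]; cam={"world_to_cam":np.linalg.inv(w["T_tool_cam"]),"intrinsics":w["intrinsics"]}
x0,y0,f=260,160,4; c=cv2.convertScaleAbs(cv2.resize(w["image"][y0:y0+80,x0:x0+110],None,fx=f,fy=f),alpha=1.8)
for q,col in (([0,0,0],(0,0,255)),([.0095,0,.017],(0,255,0)),([.0095,0,-.022],(255,0,255))):
    u=(pix(cam,np.array(q))-[x0,y0]+.5)*f; cv2.circle(c,tuple(int(v) for v in u),4,col,1)
o[275:275+320,390:390+c.shape[1]][:, :410]=c[:,:410]
cv2.imwrite("pics/c4.png",o)
```

```text
(no output)
```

View pics/c4.png

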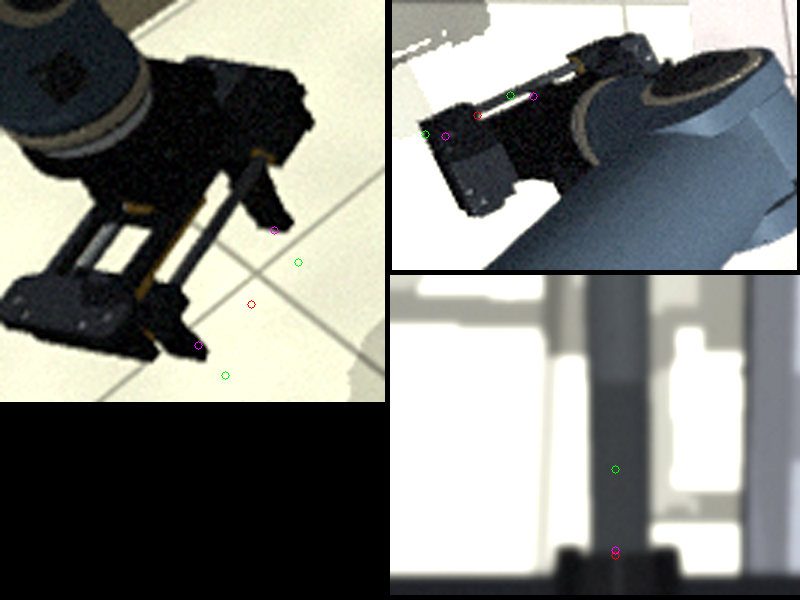

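Clear finding: in scene and wrist views the real fingertips lie at tool z ≈ −22 mm (magenta marks), not +17 mm. The reported TCP is about 39 mm ahead of the real pads, so I shift targets 39 mm lower.

Call:
send_rows:
  plan:
    - [2.2, 0, 0, 0, 0]
    - [2.2, 0, 0, 0, 0]
    - [2.2, 0, 0, 0, 0]
    - [2.2, 0, 0, 1, 0]
    - [2.2, 0, 0, 2, 0]
    - [2.2, 0, 0, 3, 0]
    - [2.2, 0, 0, 3, 0]
    - [2.2, 0, 0, 3, 0]

```text
time: 6.08
tcp_pos: [0.6296, 0.0233, 0.0691]
eef_rot: [-3.142, -0.0, 0.057]
contact_force: [-0.3, 0.0, 0.3]
grip_width: 0.0215
finger_force: 0.0
```

Call:
send_rows:
  plan:
    - [0, 0, 0, 0, 0]
    - [0, 0, 0, 0, 0]
    - [0, 0, 0, 0, 0]
    - [0, 0, 0, 0, 0]
  force: 25

```text
time: 6.58
tcp_pos: [0.6297, 0.0228, 0.0695]
eef_rot: [3.141, -0.001, 0.057]
contact_force: [0.2, -0.2, 1.9]
grip_width: 0.009
finger_force: 25.0
```

Gripped. Raise along the arc.

Call:
send_rows:
  plan:
    - [0, 0, 0.23, -1.93, 0]
    - [0, 0, 0.61, -3.83, 0]
    - [0, 0, 1.13, -5.7, 0]
    - [0, 0, 1.8, -7.52, 0]
    - [0, 0, 2.6, -9.28, 0]
    - [0, 0, 3.54, -10.98, 0]
    - [0, 0, 4.61, -12.6, 0]
    - [0, 0, 5.8, -14.13, 0]
    - [0, 0, 7.1, -15.57, 0]
    - [0, 0, 8.52, -16.9, 0]
  force: 25

```text
time: 7.82
tcp_pos: [0.6351, -0.06, 0.24]
eef_rot: [-3.138, -0.003, 0.059]
contact_force: [6.1, 5.0, -2.2]
grip_width: 0.0089
finger_force: 25.0
```

Run:
```python
from h import *
s=robot.read_state(); print(s["contact_force"],s["grip_width"],s["finger_force"])
rel([handle(a)+[.0013,-.0005,-.0377] for a in np.linspace(.774,1.47,10)],.057)
```

```text
[ 6.08   5.026 -2.182] 0.008903807115645996 24.968740046024323
tcp [ 0.635 -0.06   0.24 ] rpy [-3.138 -0.003  0.059] t 7.825
[-0.13  0.24  0.16] turn 0.002
[-0.12  1.75 -1.06] turn 0.002
[-0.12  3.34 -2.16] turn 0.002
[-0.11  5.02 -3.13] turn 0.002
[-0.11  6.77 -3.98] turn 0.002
[-0.1   8.57 -4.68] turn 0.002
[-0.1  10.43 -5.24] turn 0.002
[-0.1  12.32 -5.66] turn 0.002
[-0.09 14.24 -5.93] turn 0.002
[-0.09 16.18 -6.06] turn 0.002
```

Call:
send_rows:
  plan:
    - [0, -0.05, 1.5, -1.2, 0]
    - [0, -0.1, 3.1, -2.3, 0]
    - [0, -0.1, 4.8, -3.3, 0]
    - [0, -0.1, 6.55, -4.15, 0]
    - [0, -0.1, 8.35, -4.85, 0]
    - [0, -0.1, 10.2, -5.4, 0]
    - [0, -0.1, 12.1, -5.8, 0]
    - [0, -0.1, 14, -6.1, 0]
    - [0, -0.1, 15.9, -6.2, 0]
    - [0, -0.1, 15.9, -6.2, 0]

```text
time: 9.07
tcp_pos: [0.6449, -0.2223, 0.3038]
eef_rot: [3.14, -0.009, 0.056]
contact_force: [8.6, -0.9, 3.8]
grip_width: 0.009
finger_force: 25.1
```

Run:
```python
from h import *
s=robot.read_state(); print(s["contact_force"],s["grip_width"],s["finger_force"])
d=s["tcp_pos"]-[.0013,-.0005,-.0377]-HINGE; print("hood angle",np.arctan2(d[2],d@V)-np.arctan2(.02,.25), np.hypot(d[2],d@V))
rel([])
```

```text
[ 8.621 -0.927  3.76 ] 0.008951229611230096 25.061559677124023
hood angle 1.472666739417615 0.25451853637644556
tcp [ 0.645 -0.222  0.304] rpy [ 3.14  -0.009  0.056] t 9.075
```

Hood at about 1.47 rad. Release, retreat up, and plan the knob.

Call:
send_rows:
  plan:
    - [3, 0, 0, 0, 0]
    - [3, 0, 0, 0, 0]
    - [3, 0, 0, -2, 0]
    - [3, 0, 0, -5, 0]
    - [3, 0, 0, -8, 0]
    - [3, 0, 0, -8, 0]

```text
time: 9.82
tcp_pos: [0.6424, -0.2207, 0.3829]
eef_rot: [3.14, -0.003, 0.057]
contact_force: [0.2, -0.1, -0.6]
grip_width: 0.0296
finger_force: 0.0
```

Run:
```python
from h import *
t=np.load("top0.npz"); print("bottle",onz(t,(418.5,243.5),.14))
k=knob(0,.072)-Z*.038; print(k); rel([k+Z*.3,k+Z*.1,k])
d=robot.get_image("scene")["image"]; t=robot.get_image("top")
cv2.imwrite("pics/s2.png",d); cv2.imwrite("pics/t2.png",t["image"])
```

```text
bottle [ 0.426 -0.338  0.14 ]
[ 0.463 -0.178  0.059]
tcp [ 0.642 -0.221  0.383] rpy [ 3.14  -0.003  0.057] t 9.825
[-17.67  -5.27   2.33] turn -0.003
[-17.73  -5.3   22.33] turn -0.003
[-17.76  -5.31  32.33] turn -0.003
```

Call:
send_rows:
  plan:
    - [3, -6, -2, 0, 0]
    - [3, -12, -4, 0, 0]
    - [3, -17.7, -5.3, 0, 0]
    - [3, -17.7, -5.3, 0, 0]
    - [3, -17.7, -5.3, 6, 0]
    - [3.5, -17.7, -5.3, 12, 0]
    - [3.5, -17.7, -5.3, 18, 0]
    - [3.5, -17.7, -5.3, 23, 0]
    - [3.5, -17.7, -5.3, 23, 0]
    - [3.5, -17.7, -5.3, 23, 0]

```text
time: 11.18
tcp_pos: [0.464, -0.1781, 0.1513]
eef_rot: [3.141, -0.002, 0.057]
contact_force: [0.4, -0.3, 0.3]
grip_width: 0.0348
finger_force: 0.0
```

Run:
```python
from h import *
k=knob(0,.072)-Z*.038; rel([k])
w=robot.get_image("wrist"); cam={"world_to_cam":np.linalg.inv(w["T_tool_cam"]),"intrinsics":w["intrinsics"]}
s=robot.read_state(); R=Ro.from_euler("xyz",s["eef_rot"]).as_matrix()
im=w["image"]
for p in (knob(0,.084),knob(0,0),PIV): 
    q=pix(cam,R.T@(p-s["tcp_pos"])); cv2.circle(im,tuple(int(round(v)) for v in q),3,(0,0,255),1)
o=np.zeros((400,800,3),np.uint8); o[:,:400]=im[:,120:520]
c=cv2.resize(cv2.imread("pics/s2.png")[60:300,230:430],None,fx=1.66,fy=1.66); o[:c.shape[0],405:405+c.shape[1]]=c[:400]
cv2.imwrite("pics/w3.png",cv2.convertScaleAbs(o,alpha=1.5))
```

```text
tcp [ 0.464 -0.178  0.151] rpy [ 3.141 -0.002  0.057] t 11.175
[-0.11 -0.01  9.23] turn -0.003
```

View pics/w3.png

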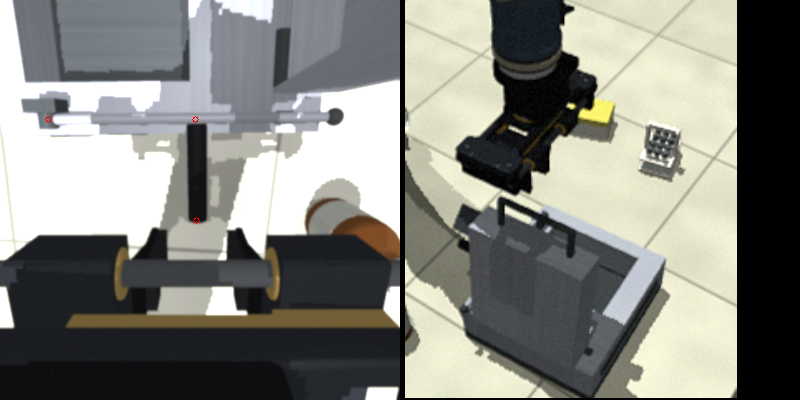

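The knob and rod line up with the projected marks, and the hood stands up with the well open. Grip the knob.

Call:
send_rows:
  plan:
    - [3.5, 0, 0, 5, 0]
    - [3.5, 0, 0, 9.2, 0]
    - [3.5, 0, 0, 9.2, 0]
    - [3.5, 0, 0, 9.2, 0]
    - [0, 0, 0, 9.2, 0]
    - [0, 0, 0, 9.2, 0]
    - [0, 0, 0, 9.2, 0]
    - [0, 0, 0, 9.2, 0]
  force: 20

```text
time: 12.22
tcp_pos: [0.4632, -0.1787, 0.0586]
eef_rot: [3.14, -0.002, 0.057]
contact_force: [0.1, -3.3, 1.6]
grip_width: 0.0154
finger_force: 20.0
```

Run:
```python
from h import *
for a in np.linspace(0,.93,10)[1:]: print(np.round([-11.5*(1-np.cos(a)),-11.5*np.sin(a)],2))
```

```text
[-0.06 -1.19]
[-0.24 -2.36]
[-0.55 -3.51]
[-0.97 -4.62]
[-1.5  -5.68]
[-2.14 -6.68]
[-2.88 -7.61]
[-3.71 -8.46]
[-4.62 -9.22]
```

Call:
send_rows:
  plan:
    - [0, 0, -0.06, -1.2, 0]
    - [0, 0, -0.24, -2.36, 0]
    - [0, 0, -0.55, -3.5, 0]
    - [0, 0, -0.97, -4.6, 0]
    - [0, 0, -1.5, -5.7, 0]
    - [0, 0, -2.14, -6.7, 0]
    - [0, 0, -2.9, -7.6, 0]
    - [0, 0, -3.7, -8.45, 0]
    - [0, 0, -4.6, -9.2, 0]
    - [0, 0, -4.7, -9.25, 0]

```text
time: 13.48
tcp_pos: [0.4606, -0.1367, 0.1537]
eef_rot: [3.132, -0.003, 0.055]
contact_force: [-3.4, -14.8, 10.3]
grip_width: 0.0155
finger_force: 20.0
```

Run:
```python
from h import *
s=robot.read_state(); d=s["tcp_pos"]+Z*.038-PIV; print("rod",np.arctan2(d[2],-d@V),np.hypot(d[2],d@V),s["contact_force"])
```

```text
rod 0.9103407890387726 0.11987315488561255 [ -3.418 -14.756  10.274]
```

Call:
send_rows:
  plan:
    - [3.5, 0, 0.1, 0, 0]
    - [3.5, 0, 0.1, 0, 0]
    - [3.5, 0, 0.1, 0, 0]
    - [3.5, 0, 0.1, -5, 0]
    - [3.5, 0, 0, -11, 0]
    - [3.5, 0, 0, -17, 0]
    - [3, 0, 0, -23, 0]
    - [3, 0, 0, -23, 0]
    - [3, 0, 0, -23, 0]

```text
time: 14.6
tcp_pos: [0.4593, -0.1301, 0.3796]
eef_rot: [-3.141, 0.002, 0.058]
contact_force: [-0.5, -1.3, -0.4]
grip_width: 0.03
finger_force: 0.0
```

Run:
```python
from h import *
H=lambda a:handle(a)+[.0013,-.0005,-.0377]
h=np.array([.6435,-.222,.304]); rel([h+Z*.08,h])
W=robot.get_image("top"); S=robot.get_image("scene")
b=PIV-V*.221*np.cos(.9)+Z*.221*np.sin(.9); print(b,pix(W,b),pix(S,b))
cv2.imwrite("pics/t3.png",W["image"]); cv2.imwrite("pics/s3.png",S["image"])
```

```text
tcp [ 0.459 -0.13   0.38 ] rpy [-3.141  0.002  0.058] t 14.6
[17.86 10.24 -0.48] turn -0.002
[17.87 10.24  7.52] turn -0.002
[ 0.536 -0.196  0.27 ] [373.85  195.311] [278.402 181.369]
```

Call:
send_rows:
  plan:
    - [3, 6, 3.5, -0.5, 0]
    - [3, 12, 7, -0.5, 0]
    - [3, 17.9, 10.2, -0.5, 0]
    - [3, 17.9, 10.2, -0.5, 0]
    - [3, 17.9, 10.2, -0.5, 0]
    - [3, 17.9, 10.2, 4, 0]
    - [3, 17.9, 10.2, 7.5, 0]
    - [3, 17.9, 10.2, 7.5, 0]
    - [3, 17.9, 10.2, 7.5, 0]

```text
time: 15.82
tcp_pos: [0.6446, -0.2223, 0.3075]
eef_rot: [3.141, -0.002, 0.057]
contact_force: [0.1, -0.3, 0.4]
grip_width: 0.0299
finger_force: 0.0
```

Call:
send_rows:
  plan:
    - [0, 0, 0, 0, 0]
    - [0, 0, 0, 0, 0]
    - [0, 0, 0, 0, 0]
    - [0, 0, 0, 0, 0]
  force: 20

```text
time: 16.32
tcp_pos: [0.6447, -0.2225, 0.3064]
eef_rot: [3.141, -0.001, 0.057]
contact_force: [0.5, 0.3, 2.5]
grip_width: 0.0092
finger_force: 20.0
```

Run:
```python
from h import *
s=robot.read_state()
for a in np.linspace(1.47,1.2,10): 
    d=handle(a)-handle(1.47); print(round(a,3),np.round([-100*d@V,-100*d[2]],2))
```

```text
1.47 [ 0. -0.]
1.44 [-0.75  0.03]
1.41 [-1.5   0.08]
1.38 [-2.25  0.15]
1.35 [-3.    0.24]
1.32 [-3.74  0.36]
1.29 [-4.48  0.5 ]
1.26 [-5.22  0.66]
1.23 [-5.95  0.84]
1.2 [-6.67  1.05]
```

Call:
send_rows:
  plan:
    - [0, 0, -0.75, 0.03, 0]
    - [0, 0, -1.5, 0.1, 0]
    - [0, 0, -2.25, 0.15, 0]
    - [0, 0, -3, 0.25, 0]
    - [0, 0, -3.75, 0.36, 0]
    - [0, 0, -4.5, 0.5, 0]
    - [0, 0, -5.2, 0.66, 0]
    - [0, 0, -5.9, 0.84, 0]
    - [0, 0, -6.3, 0.95, 0]
    - [0, 0, -6.3, 0.95, 0]

```text
time: 17.58
tcp_pos: [0.6405, -0.1598, 0.2963]
eef_rot: [3.141, 0.0, 0.057]
contact_force: [-1.4, -1.9, 6.1]
grip_width: 0.0094
finger_force: 20.0
```

Run:
```python
from h import *
s=robot.read_state(); d=s["tcp_pos"]-handle(1.22); print(s["contact_force"],d@V,d[2]); d=s["tcp_pos"]+Z*.036-HINGE; print("hood",np.arctan2(d[2],d@V)-.08,np.hypot(d[2],d@V))
W=robot.get_image("scene"); t=robot.get_image("top")
b=PIV-V*.221*np.cos(.875)+Z*.221*np.sin(.875); so=HINGE-U*.108+V*.0337+Z*.1794
print(b,so); o=np.zeros((500,790,3),np.uint8)
for im,cam,ox in((W["image"],W,0),(t["image"],t,400)):
    q=pix(cam,b).astype(int); print(q); c=cv2.resize(im[q[1]-40:q[1]+80,q[0]-30:q[0]+65],None,fx=4,fy=4,interpolation=cv2.INTER_CUBIC); o[:480,ox:ox+380]=c
cv2.imwrite("pics/c5.png",cv2.convertScaleAbs(o,alpha=1.6))
```

```text
[-1.437 -1.872  6.071] -0.000423760328569067 -0.03238230902480632
hood 1.2252460472458977 0.2541747183796648
[ 0.536 -0.2    0.267] [ 0.533 -0.199  0.266]
[277 183]
[375 195]
```

View pics/c5.png

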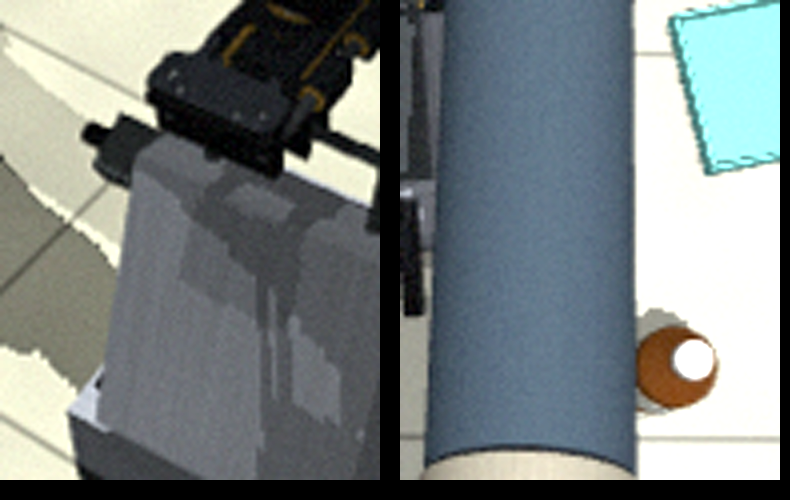

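The view is blocked by the arm; I feel for the seat instead.

Call:
send_rows:
  plan:
    - [0, 0, -0.2, 0.05, 0]
    - [0, 0, -0.4, 0.1, 0]
    - [0, 0, -0.4, 0.1, 0]

```text
time: 18.05
tcp_pos: [0.6406, -0.1595, 0.2961]
eef_rot: [3.136, -0.001, 0.054]
contact_force: [-1.9, -5.6, 8.6]
grip_width: 0.0096
finger_force: 20.0
```

Call:
send_rows:
  plan:
    - [0, 0, -0.2, 0.05, 0]
    - [0, 0, -0.4, 0.1, 0]
    - [0, 0, -0.4, 0.1, 0]

```text
time: 18.42
tcp_pos: [0.6406, -0.1592, 0.296]
eef_rot: [3.131, -0.003, 0.051]
contact_force: [-1.3, -10.8, 9.5]
grip_width: 0.0092
finger_force: 20.1
```

Firm stop at about 1.22 rad, as it should be when seated. Relax, release and retreat, then head toward the rack.

Call:
send_rows:
  plan:
    - [0, 0, 0.6, -0.15, 0]
    - [3, 0, 0.6, -0.15, 0]
    - [3, 0, 0.6, -0.15, 0]
    - [3, 0, 0.6, -0.15, 0]
    - [3, 0, 0.6, -4, 0]
    - [3, 0, 0.6, -9, 0]
    - [5, 0, -5, -9, 0]
    - [8, 0, -11, -9, 0]
    - [8.7, 0, -17, -9, 0]
    - [8.7, 0, -23, -9, 0]

```text
time: 19.68
tcp_pos: [0.6266, 0.0806, 0.3837]
eef_rot: [-3.141, 0.0, 0.058]
contact_force: [0.8, 0.5, -0.1]
grip_width: 0.0626
finger_force: 0.0
```

Run:
```python
from h import *
t=np.load("top0.npz"); im=cv2.imread("pics/top0.png")
rk=np.array([.588,.27,.25]); rel([rk])
```

```text
tcp [0.627 0.081 0.384] rpy [-3.141  0.     0.058] t 19.675
[ -2.76 -19.13  13.39] turn -0.002
```

Call:
send_rows:
  plan:
    - [8.7, -3, -5, 0, 0]
    - [8.7, -6, -10, 3, 0]
    - [8.7, -9, -15, 7, 0]
    - [8.7, -10.5, -18, 10, 0]
    - [8.7, -10.5, -18, 10, 0]
    - [8.7, -10.5, -18, 10, 0]

```text
time: 20.42
tcp_pos: [0.5127, 0.2515, 0.2843]
eef_rot: [3.141, -0.0, 0.057]
contact_force: [0.2, 0.1, 0.2]
grip_width: 0.0869
finger_force: 0.0
```

Run:
```python
from h import *
s=robot.read_state(); w=robot.get_image("wrist"); S=robot.get_image("scene"); t=robot.get_image("top")
print(s["tcp_pos"],s["eef_rot"])
T=np.eye(4); T[:3,:3]=Ro.from_euler("xyz",s["eef_rot"]).as_matrix(); T[:3,3]=s["tcp_pos"]
np.savez("w4.npz",world_to_cam=np.linalg.inv(T@w["T_tool_cam"]),intrinsics=w["intrinsics"],image=w["image"])
b=PIV-V*.221*np.cos(.875)+Z*.221*np.sin(.875)
im=w["image"]; g=cv2.inRange(im,(170,170,170),(255,255,255)); 
o=np.zeros((600,800,3),np.uint8); o[:400,:400]=im[:,120:520]
f=lambda cam,x,y,a,c:cv2.resize(cam["image"][int(y-c):int(y+c),int(x-a):int(x+a)],None,fx=4,fy=4,interpolation=cv2.INTER_CUBIC)
q=pix(S,b); c=f(S,q[0]+20,q[1]+20,49,45); o[:c.shape[0],405:405+c.shape[1]]=c; print("scene",q,(q-[int(q[0]-29),int(q[1]-25)]+.5)*4+[405,0])
q=pix(t,b); c=f(t,q[0]-20,q[1],49,30); o[362:362+c.shape[0],405:405+c.shape[1]]=c; print("top",q,(q-[int(q[0]-69),int(q[1]-30)]+.5)*4+[405,362])
cv2.imwrite("pics/c6.png",cv2.convertScaleAbs(o,alpha=1.4))
```

```text
[0.513 0.252 0.284] [ 3.141 -0.     0.057]
scene [277.504 183.447] [525.018 103.787]Traceback (most recent call last):
  File "<stdin>", line 11, in <module>
ValueError: could not broadcast input array from shape (240,392,3) into shape (238,392,3)
```

Run:
```python
from h import *
w=np.load("w4.npz"); S=robot.get_image("scene"); t=robot.get_image("top")
b=PIV-V*.221*np.cos(.875)+Z*.221*np.sin(.875)
o=np.zeros((600,800,3),np.uint8); o[:400,:400]=w["image"][:,120:520]
def put(cam,x0,y0,W,H,ox,oy,f=4):
    c=cv2.resize(cam["image"][y0:y0+H,x0:x0+W],None,fx=f,fy=f,interpolation=cv2.INTER_CUBIC)
    q=(pix(cam,b)-[x0,y0]+.5)*f; print(q+[ox,oy]); 
    for k in((-14,0),(14,0)): cv2.circle(c,tuple(int(v) for v in q+k),2,(0,0,255),-1)
    o[oy:oy+c.shape[0],ox:ox+c.shape[1]]=c
put(S,255,155,98,85,405,0); put(t,295,165,98,58,405,350)
wr=w["image"]; c=cv2.resize(wr[:200,240:440],None,fx=1,fy=1); o[400:600,:200]=c
cv2.imwrite("pics/c6.png",cv2.convertScaleAbs(o,alpha=1.4))
```

```text
[497.018 115.787]
[728.278 474.014]
```

View pics/c6.png

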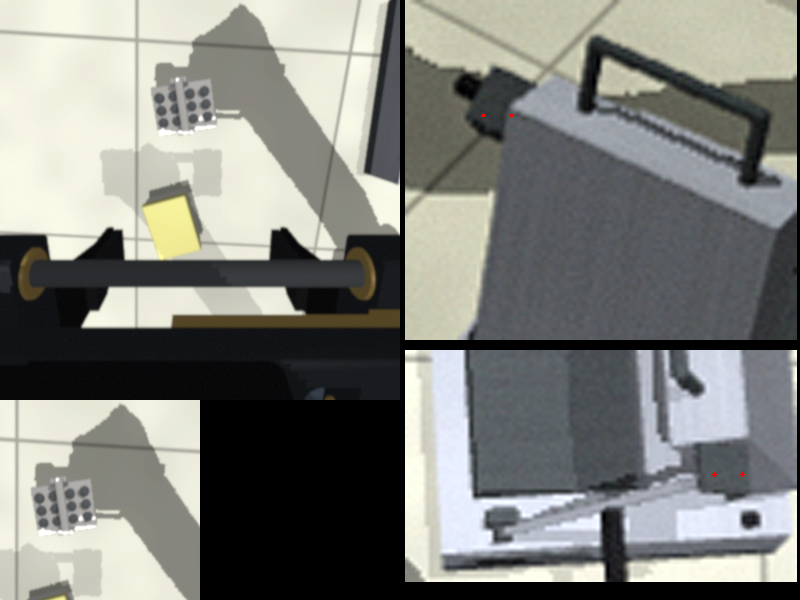

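The top view shows the rod reaching from its pivot (500,525) into the catch (728,474), and the hood at rest: seated. In the wrist view the rack's bar runs from ~(297,79) to ~(309,131) in full-image pixels.

Run:
```python
from h import *
w=np.load("w4.npz")
a=onz(w,(297,79),.098); b=onz(w,(309,131),.098); v=a-b; print(a,b,(a+b)/2,np.linalg.norm(v),np.arctan2(v[1],v[0]))
# numeric: local gray patch for bar edges
g=cv2.cvtColor(w["image"],cv2.COLOR_BGR2GRAY)
for r in range(70,142,6): print(r,g[r,268:342:2])
```

```text
[0.625 0.28  0.098] [0.567 0.263 0.098] [0.596 0.272 0.098] 0.060760324003412663 0.2826308467070445
70 [171 171 171 155 102  97  97  98  97  98  97  97  97  97  97  97  96  96
  96  95  95  95  94  94  94  94  93  93  94  94  94  94  94  94  94  93
  94]
76 [171 171 171 153 102  98  97  97  98  98  97  98  98  98 108 108 100 105
 107  99  95  95  95  95  94  94  94  94  93  93  94  95  94  93  94  94
  94]
82 [171 171 171 169 124  99  99  99  98  99  98 109 114 105 133 129 122 102
  85  82 105 115 116 120 122 123 124 125 125 124 124 115  95  94  94  94
  94]
88 [170 157 124 122 120 119 120 121 122 121 101  91  87  87 109 121 123 114
 111 114 101  94 106 121 124 120  88  65  65  66  91 118 100  94  94  94
  94]
94 [170 159 122 110  78  66  73  93 117 121  97  62  62  54  90 117 122 121
  92  60  60  63  63  85 114  90  66  55  59  66 101 123 110  94  95  94
  94]
100 [170 169 143  94  61  59  59  59  99 122 117  90  66  59  75 111 120 123
 112 109 101  97 106 117 123 123 121  99  72  68  78 114 117  96  93  94
  94]
106 [169 170 161 125 116  93  75  81 101 119 121 104  66  61  55  95 
[... 166 characters left out ...]
23 111 108 111 107 114 121 122 123 118 100  79  78  92 117 113 128 138
 137]
118 [168 168 169 163 127 118 103  84  88 103 120 121 105  71  59  51  97 119
 122 118  84  59  62  63  65 135 197 160  79  60  61  75 165 191 129 131
 133]
124 [168 169 169 168 144  96  60  59  61  60  93 120 111  76  60  57  76 114
 121 122 110 104 105 114 122 125 126 125 125 129 140 140 140 139 144 165
 166]
130 [170 170 170 170 166 155 181 209 186 173 173 165 140 137 124 143 155 134
 136 139 134 154 148 142 177 167 161 168 165 163 164 166 165 165 167 167
 167]
136 [170 171 170 171 171 171 173 173 169 167 170 171 170 170 170 166 163 164
 170 170 169 168 168 167 167 167 167 167 167 167 167 166 167 167 167 167
 168]
```

Run:
```python
from h import *
w=np.load("w4.npz")
a=onz(w,(297.2,76.5),.098); b=onz(w,(305.7,129),.098); v=a-b; m=(a+b)/2; y=np.arctan2(v[1],v[0]); print(a,b,m,np.linalg.norm(v),y)
m[2]=.092; T=m-Z*.0375; rel([T+Z*.12,T],y)
```

```text
[0.628 0.28  0.098] [0.569 0.268 0.098] [0.598 0.274 0.098] 0.06028034499564718 0.21205192480374446
tcp [0.513 0.251 0.285] rpy [-3.141 -0.001  0.055] t 20.675
[ 8.6  -1.83 11.03] turn -0.157
[ 8.59 -1.83 23.03] turn -0.157
```

Run:
```python
from h import *
y=.235; m=np.array([.595,.272,.055]); rel([m+Z*.07-.055*np.array([np.cos(y),np.sin(y),0])],y); print(robot.read_state()["q"])
```

```text
tcp [0.513 0.251 0.285] rpy [-3.141 -0.001  0.055] t 20.675
[ 2.85 -0.67 15.97] turn -0.18
[-0.118  0.279 -0.514  1.653  0.143  1.246 -2.177]
```

Call:
send_rows:
  plan:
    - [4, 1, -0.3, 5, -0.1]
    - [4, 2, -0.5, 10, -0.18]
    - [4, 2.8, -0.7, 16, -0.18]
    - [4, 2.8, -0.7, 16, -0.18]
    - [4, 2.8, -0.7, 16, -0.18]
    - [4, 2.8, -0.7, 16, -0.18]

```text
time: 21.42
tcp_pos: [0.5414, 0.2613, 0.1272]
eef_rot: [-3.141, -0.005, 0.237]
contact_force: [-0.8, 0.9, -0.6]
grip_width: 0.0417
finger_force: 0.0
```

Run:
```python
from h import *
s=robot.read_state(); w=robot.get_image("wrist"); print(s["tcp_pos"],s["eef_rot"],s["grip_width"])
T=np.eye(4); T[:3,:3]=Ro.from_euler("xyz",s["eef_rot"]).as_matrix(); T[:3,3]=s["tcp_pos"]
cam=dict(world_to_cam=np.linalg.inv(T@w["T_tool_cam"]),intrinsics=w["intrinsics"]); np.savez("w5.npz",image=w["image"],**cam)
y=.235
for dx in(-.033,0,.033): print(pix(cam,np.array([.595,.272,.098])+dx*np.array([np.cos(y),np.sin(y),0])))
g=cv2.cvtColor(w["image"],cv2.COLOR_BGR2GRAY)
print("cols",np.arange(250,390,5))
for r in range(60,232,6): print(r,*g[r,250:390:5])
```

```text
[0.541 0.261 0.127] [-3.141 -0.005  0.237] 0.041657426180864675
[319.068 187.618]
[319.266 142.403]
[319.48   93.264]
cols [250 255 260 265 270 275 280 285 290 295 300 305 310 315 320 325 330 335
 340 345 350 355 360 365 370 375 380 385]
60 197 149 178 192 192 192 191 192 191 192 192 191 191 190 144 108 108 107 108 107 106 107 105 106 106 106 106 106
66 197 139 188 192 192 192 192 191 192 191 191 191 191 191 123 108 108 108 107 106 106 107 106 106 106 106 106 106
72 194 138 191 192 191 192 193 193 192 192 192 192 183 182 135 108 109 108 108 107 106 106 106 106 106 106 106 105
78 184 146 192 192 192 192 193 193 193 193 193 192 111 110 109 109 108 108 107 106 106 106 107 106 106 106 106 106
84 166 164 192 192 192 193 193 193 194 194 193 188 110 110 109 109 108 107 107 106 106 107 106 106 107 106 106 107
90 147 170 125 114 112 115 141 178 156 180 158 157 110 110 109 109 108 108 108 106 106 107 106 107 107 106 107 107
96 138 110 110 110 110 129 124 122 120 119 112 122 136 133 137 120 139 109 108 106 106 107 106 107 106 106 106 106
102 139 127 109 110 109 225 231 194 157 141 116 98 92 134
[... 1665 characters left out ...]
93 193
198 162 164 164 165 166 166 166 167 166 166 165 165 164 164 164 163 163 163 191 163 163 163 164 164 169 192 193 193
204 162 163 164 165 165 166 166 166 165 166 165 164 164 164 163 164 163 163 191 164 163 163 163 164 169 192 193 193
210 162 162 164 164 165 165 165 164 165 165 164 164 163 163 162 162 162 162 163 162 163 163 163 164 168 192 192 192
216 161 162 162 163 164 164 164 164 163 164 163 163 163 162 162 163 162 163 162 162 162 162 163 162 168 191 192 192
222 161 161 162 163 162 163 163 162 162 162 163 162 161 161 166 163 162 167 189 185 166 163 165 167 184 191 192 191
228 161 160 161 116 41 140 144 161 162 162 161 161 161 161 187 188 189 189 189 189 189 163 147 56 186 191 191 191
```

Call:
send_rows:
  plan:
    - [4, 3, 0.1, 0, 0]
    - [4, 5.8, 0.1, 0, 0]
    - [4, 5.8, 0.1, 0, 0]
    - [4, 5.8, 0.1, 3, 0]
    - [4, 5.8, 0.1, 6, 0]
    - [4, 5.8, 0.1, 7.3, 0]
    - [4, 5.8, 0.1, 7.3, 0]
    - [4, 5.8, 0.1, 7.3, 0]

```text
time: 22.48
tcp_pos: [0.5972, 0.2736, 0.0526]
eef_rot: [-3.141, -0.002, 0.237]
contact_force: [-0.4, -0.3, 0.3]
grip_width: 0.0398
finger_force: 0.0
```

Call:
send_rows:
  plan:
    - [0, 0, 0, 0, 0]
    - [0, 0, 0, 0, 0]
    - [0, 0, 0, 0, 0]
    - [0, 0, 0, 0, 0]
    - [0, 0, 0, 0, 0]
  force: 30

```text
time: 23.1
tcp_pos: [0.5964, 0.2732, 0.051]
eef_rot: [-3.141, -0.0, 0.237]
contact_force: [-0.7, 0.8, -0.6]
grip_width: 0.0095
finger_force: 29.9
```

Rack gripped. Lift and compute the placing.

Call:
send_rows:
  plan:
    - [0, 0, 0, -0.5, 0]
    - [0, 0, 0, -2, 0]
    - [0, 0, 0, -5, 0]
    - [0, 0, 0, -8, 0]
    - [0, 0, 0, -11, 0]
    - [0, 0, 0, -14, 0]
    - [0, 0, 0, -16, 0]
    - [0, 0, 0, -16, 0]
    - [0, 0, 0, -16, 0]
  force: 35

```text
time: 24.22
tcp_pos: [0.5957, 0.2723, 0.2098]
eef_rot: [3.141, 0.002, 0.237]
contact_force: [0.5, -0.3, -2.0]
grip_width: 0.0094
finger_force: 34.8
```

Run:
```python
from h import *
s=robot.read_state(); print(s["grip_width"],s["contact_force"],s["moment"],s["q"])
WELL=HINGE+.13*V; WELL[2]=.02; P=WELL+.022*V+.01*U; P[2]=.211; print(WELL,P)
R=Ro.from_euler("xyz",s["eef_rot"]).as_matrix(); print(100*R.T@(P-s["tcp_pos"]), "turn",-(1.631-s["eef_rot"][2]))
```

```text
0.009447876539101894 [ 0.537 -0.282 -1.971] [-0.025  0.079  0.007] [-0.142  0.48  -0.505  1.552  0.244  1.176 -2.028]
[ 0.635 -0.097  0.02 ] [ 0.643 -0.074  0.211]
[-3.5  34.8  -0.08] turn -1.3941916695659498
```

Call:
send_rows:
  plan:
    - [0, 0, 1, -0.5, -0.1]
    - [0, -0.3, 4, -0.5, -0.25]
    - [0, -0.7, 7.5, -0.5, -0.4]
    - [0, -1.1, 11, -0.5, -0.55]
    - [0, -1.5, 14.5, -0.5, -0.7]
    - [0, -1.8, 18, -0.5, -0.85]
    - [0, -2.1, 21, -0.5, -1.0]
    - [0, -2.3, 23, -0.5, -1.15]
    - [0, -2.5, 24.5, -0.5, -1.3]
    - [0, -2.5, 25, -0.5, -1.39]

```text
time: 25.48
tcp_pos: [0.63, 0.0219, 0.214]
eef_rot: [-3.138, 0.0, 1.628]
contact_force: [0.8, 0.9, -2.7]
grip_width: 0.0095
finger_force: 34.8
```

Run:
```python
from h import *
s=robot.read_state(); P=np.array([.643,-.074,.211]); R=Ro.from_euler("xyz",s["eef_rot"]).as_matrix(); print(s["eef_rot"],100*R.T@(P-s["tcp_pos"]), "turn",-(1.631-s["eef_rot"][2]),s["grip_width"])
```

```text
[-3.138  0.     1.628] [-9.645  0.748  0.304] turn -0.0031082060117919585 0.009490154242990734
```

Run:
```python
from h import *
t=np.load("top0.npz")
for uv in ((311.2,182),(331,201)):
    d=onz(t,uv,.085)-HINGE; print("hinge-frame x,y",d@U,d@V)
```

```text
hinge-frame x,y -0.018099637494818174 0.19235094022068372
hinge-frame x,y -0.07870608925040497 0.13658736658056694
```

Call:
send_rows:
  plan:
    - [0, -1, 0.1, 0.1, 0]
    - [0, -3, 0.3, 0.2, 0]
    - [0, -5, 0.5, 0.2, 0]
    - [0, -7, 0.6, 0.2, 0]
    - [0, -8.7, 0.7, 0.2, 0]
    - [0, -9.6, 0.7, 0.2, 0]
    - [0, -9.6, 0.7, 0.2, 0]
    - [0, -9.6, 0.7, 0.2, 0]

```text
time: 26.48
tcp_pos: [0.643, -0.0702, 0.2142]
eef_rot: [3.141, -0.001, 1.628]
contact_force: [-0.0, -0.3, -2.1]
grip_width: 0.0095
finger_force: 34.8
```

Call:
send_rows:
  plan:
    - [0, -0.7, 0, 0, 0]
    - [0, -0.8, 0, 2, 0]
    - [0, -0.8, 0, 4, 0]
    - [0, -0.8, 0, 6, 0]
    - [0, -0.8, 0, 8, 0]
    - [0, -0.8, 0, 10, 0]
    - [0, -0.8, 0, 11.5, 0]
    - [0, -0.8, 0, 12.5, 0]
    - [0, -0.8, 0, 13.2, 0]
    - [0, -0.8, 0, 13.4, 0]

```text
time: 27.72
tcp_pos: [0.6437, -0.0794, 0.08]
eef_rot: [3.141, 0.0, 1.627]
contact_force: [0.4, 0.4, -2.9]
grip_width: 0.0096
finger_force: 34.8
```

Call:
send_rows:
  plan:
    - [0, 0, 0, 0.2, 0]
    - [0, 0, 0, 0.4, 0]
    - [0, 0, 0, 0.6, 0]
    - [0, 0, 0, 0.8, 0]
    - [0, 0, 0, 0.8, 0]

```text
time: 28.35
tcp_pos: [0.6434, -0.0795, 0.0719]
eef_rot: [-3.141, 0.0, 1.627]
contact_force: [0.2, -0.9, -2.4]
grip_width: 0.0092
finger_force: 34.8
```

Free descent, no contact; creep to the floor.

Call:
send_rows:
  plan:
    - [0, 0, 0, 0.1, 0]
    - [0, 0, 0, 0.2, 0]
    - [0, 0, 0, 0.3, 0]
    - [0, 0, 0, 0.3, 0]

```text
time: 28.85
tcp_pos: [0.6437, -0.0794, 0.071]
eef_rot: [3.141, 0.001, 1.627]
contact_force: [-5.0, -0.6, 9.1]
grip_width: 0.0095
finger_force: 34.8
```

On the floor (upward force, expected height). Release and retreat straight up, then toward +y.

Call:
send_rows:
  plan:
    - [0, 0, 0, -0.15, 0]
    - [1.5, 0, 0, -0.15, 0]
    - [3, 0, 0, -0.15, 0]
    - [3, 0, 0, -0.15, 0]
    - [3, 0, 0, -0.15, 0]
    - [3, 0, 0, -1.5, 0]
    - [3, 0, 0, -4, 0]
    - [3, 0, 0, -8, 0]
    - [3, 0, 0, -13, 0]
    - [3, 0, 0, -18, 0]

```text
time: 30.1
tcp_pos: [0.6435, -0.0792, 0.2517]
eef_rot: [3.14, 0.0, 1.627]
contact_force: [1.1, 0.1, 0.8]
grip_width: 0.0304
finger_force: 0.0
```

Call:
send_rows:
  plan:
    - [3, 4, 0, -3, 0]
    - [3, 9, 0, -5, 0]
    - [3, 14, 0, -5, 0]
    - [3, 19, 0, -5, 0]
    - [3, 24, 0, -5, 0]
    - [3, 24, 0, -5, 0]
    - [3, 24, 0, -5, 0]

```text
time: 30.98
tcp_pos: [0.6303, 0.1597, 0.2997]
eef_rot: [3.141, 0.001, 1.627]
contact_force: [0.5, -0.3, -0.4]
grip_width: 0.0302
finger_force: 0.0
```

Run:
```python
from h import *
s=robot.read_state(); print(s["tcp_pos"],s["grip_width"],s["contact_force"])
t=robot.get_image("top"); S=robot.get_image("scene"); cv2.imwrite("pics/tf.png",t["image"]); cv2.imwrite("pics/sf.png",S["image"])
# hood: compare with picture after seating at same crop (t/S saved c6); rack white mask in top
WELL=HINGE+.13*V; 
P=WELL+.018*V+.01*U; P[2]=.112; print("expected handle px",pix(t,P),pix(S,P))
hs=cv2.cvtColor(t["image"],cv2.COLOR_BGR2HSV)
q=pix(t,P).astype(int); g=cv2.cvtColor(t["image"],cv2.COLOR_BGR2GRAY); print("rows",q[1]-24,"cols",q[0]-20)
for r in range(q[1]-24,q[1]+26,3): print(r,*g[r,q[0]-20:q[0]+22:2])
```

```text
[0.63 0.16 0.3 ] 0.030234868139663636 [ 0.507 -0.338 -0.363]
expected handle px [325.806 169.899] [339.699 209.683]
rows 145 cols 305
145 165 163 165 165 164 163 162 164 165 162 165 164 165 162 165 163 164 168 168 166 169
148 164 164 165 165 164 164 165 166 164 164 165 165 164 164 165 166 165 146 125 122 111
151 165 164 65 78 79 74 76 77 77 78 79 77 79 78 77 79 81 79 80 83 80
154 165 166 84 78 79 76 76 76 77 76 78 78 78 80 77 79 76 77 75 73 72
157 166 166 97 71 70 71 73 73 69 71 69 71 70 70 67 69 65 58 57 58 58
160 165 165 96 70 67 68 71 63 67 69 66 67 68 67 72 67 62 57 59 57 59
163 165 166 126 70 70 209 210 102 106 201 102 125 122 104 143 203 70 57 59 57 59
166 164 165 155 68 67 216 180 63 60 169 56 166 120 75 212 203 57 57 55 61 56
169 165 167 155 76 57 152 157 162 157 182 206 206 214 209 212 210 201 55 57 56 54
172 96 115 158 44 67 110 183 148 137 127 113 115 110 108 119 120 201 59 54 58 57
175 98 95 104 47 69 87 99 172 111 179 129 116 177 113 160 88 83 59 58 58 59
178 97 98 95 24 37 109 163 88 116 114 103 113 167 109 98 155 56 54 56 58 60
181 97 98 98 29 32 101 215 179 183 218 206 155 214 115 157 218 61 56 58 60 60
184 100 99 98 45 37 70 216 115 115 97 88 117 164 109 109 218 83 59 58 55 59
187 99 97 99 52 38 59 127 117 183 212 180 213 213 213 217 217 93 55 57 64 59
190 100 102 102 56 38 46 91 92 111 180 178 185 183 177 163 157 58 60 58 57 55
193 104 101 101 71 40 37 42 43 41 44 69 71 69 72 69 73 59 61 59 57 58
```

Run:
```python
from h import *
c=cv2.imread("pics/c6.png")[0:340,405:797]; S=cv2.imread("pics/sf.png")[155:240,255:353]
n=cv2.convertScaleAbs(cv2.resize(S,None,fx=4,fy=4,interpolation=cv2.INTER_CUBIC),alpha=1.4)
a=cv2.cvtColor(c,6)[20:130,150:392]; b=cv2.cvtColor(n,6)
r=cv2.matchTemplate(b,a,cv2.TM_CCOEFF_NORMED); print(cv2.minMaxLoc(r))
print(robot.sign_off())
```

```text
(-0.19105689227581024, 0.6234342455863953, (100, 33), (150, 20))
the job is handed in; nothing more can be done
None
```

The hood is propped open on the rod and the tube rack stands upright in the well. The gripper has let go and is clear, and I handed the job in at about 31 s. No verdict came back: hand-in returned only a confirmation.

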